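Find the full tub by feel and flag its place for refill

ROBOT

A 6-joint arm with a two-finger parallel gripper is mounted at the origin on a cart in front of the work surface, level with it; the furniture and walls round the work are solid. World frame = base frame: x ahead of the robot, y to its left, z up, the work surface at z = 0. Lengths are in mm, angles in degrees, forces in N, time in s.
With the tool pointing down it reaches from about 300 to 850 mm from the base axis. Payload 4.2 kg.
Tool frame: the origin (TCP) lies between the finger pads; the fingertips stand 14 mm ahead of it and the grasp point (between the pads) lies 5 mm behind it; z points along the fingers, y is the line along which they close (so a half turn about z gives the same grasp; the last joint's range is limited). The gripper opens to 91 mm and grips with 3 to 60 N. Pads are 32 mm wide; open, the fingers measure 118 mm over their backs; the gripper's body (76 mm by 178 mm) begins 60 mm behind the grasp point.
Start: joints at [-78.381, 18.312, 89.639, -0, 72.044, -1.146], TCP at [127.054, -560.802, 227.976] pointing down, gripper open.
Joint ranges: [-177.97, 177.97], [-48.28, 115.42], [12.27, 149.76], [-77.06, 257.06], [2.81, 150.46], [-146.56, 146.56]. Speed limits (degrees/s): [147.25, 147.25, 180, 180, 180, 180].

INTERFACE

Orientations are given as [roll, pitch, yaw] about the fixed x, y, z axes, in that order (R = Rz(yaw) Ry(pitch) Rx(roll)).
In Python, from workcell import * gives the robot as it stands. The module is installed in compiled form; this text tells all that it offers.
- The arm moves only by the tool send_rows, never from a script. Its argument "deltas" is a list of rows, each a list of 2 entries, a list of its own where there are three numbers: the shift along the tool's x, y, z normalised to -1 to 1, where 1 is 0.5 m, then the turn, a rotation vector about the tool's x, y, z normalised to -1 to 1, where 1 is 0.5 rad. A call has 1 to 10 rows; each row shifts and turns the commanded pose from where the row before left it, along the tool's axes as they then stand; what a row does not reach is not made up. A row lasts 1/10 s, in which the tool goes at most 50 mm and 8.59 degrees, less where a joint would pass 70% of its speed; a pose out of reach is approached as far as the arm can. A call with a number of a shift or a turn outside -1 to 1 is refused whole. A call with a gripper value outside its range is refused whole. "grip" is the closure, from 0 (fully open) to 1 (shut), set as the call begins (left out, the last holds). The fingers move at their own pace and stop on an object; "grip_force" is the grip in N (left out, the last holds). Time passes only in rows, so rows that do not move let the fingers close. It gives the time, the measured TCP pose, the force, the opening and the grip force at its end, in the units of the state.
- state(): the state, without advancing time (a new reading comes with each control period).
- grab_frame(name): name is "side" or "top" or "wrist"; returns the picture (384x512x3 uint8, red, green, blue); there is no depth.
- calibration(name): a dict with "mtx" (3x3 intrinsics, pixels), "D" ([k1, k2, p1, p2, k3] as OpenCV has them; the pictures are not rectified), "R" (3x3) and "t" (3): a world point X has camera coordinates R X + t. Camera axes: x right, y down, z forward; pixel columns grow to the right and rows downward; lengths in mm; the calibration is good to about 2 mm. A picture is of the moment at which its call begins: read the wrist's pose just before it. calibration takes no time and is no camera call; for the wrist camera it gives the pose at the moment of the call.
- job_done(): hands the job in; it is judged then, once.
Trained networks look in the newest picture that a camera, given by its name, has taken for a name from the list of things; names that differ only in an ending like _2 or _b are one class to them, and where a whole thing is asked for, a point or a joint stands for the part that bears it (a point fixed in the world has none). Each returns a list of dicts, best first, with "p" (0 to 1); they miss things now and then, are a little off and sometimes report something else, mostly with a low value. They report only what shows in the picture. A call takes as long as a camera call. They do not tell look-alikes from the thing itself.
- trace(camera, label): "pixels" (384x512 bool, what is visible of it) and "bbox" ([left, top, width, height] in pixels, round what is visible of it).
The state is a dict: "time_s": time; "qpos": joint angles; "qvel": joint speeds; "effort": joint torques, N m; "ee_pos": TCP position; "ee_rot": TCP orientation; "force": force on the tool from outside, world axes, zero at the start; "torque": the same for the moment, N m; "gripper_width": finger opening in mm; "gripper_force": force on a finger pad.
Only numpy, scipy, OpenCV 4.12 (cv2) and the standard library are available. Lean on these libraries where they do the work, as an engineer would, in place of code of your own. Each camera call takes 0.05 s, during which the arm holds its last target. There are 200 camera calls.

TASK

One of the three identical closed tubs on the rack holds a steel slug and is clearly heavier than the other two: find it by lifting, and stand it upright in the green tray. Leave the two light tubs standing on their own coloured squares, and turn the refill pointer's white line to the mark with the colour of the square that is now empty.

Things in the scene. Friction and masses are not known exactly. Their poses are not given: they have to be found in the camera images.
- rack: aluminium board fixed to the bench, 90 (its x) x 350 (its y) x 12 mm, origin at the centre of its underside; three coloured squares in a row along y; a lip 5 mm thick along the back (+x) edge rises 8 mm above the board, its front face 40 mm from the board's middle line
- tray: open green goods tray fixed to the bench, 120 x 120 x 25 mm, walls and floor 4 mm; origin under its centre
- tray_in (a point): centre of the tray's inner floor, 4 mm above the bench; inside the walls the floor is 112 x 112 mm; axes along the tray's sides
- pointer_plate: refill pointer: fixed white round plate, diameter 104, 14 mm high, black knob in the middle; origin at the centre of its underside. Three 13 mm square marks centred 41.5 mm from the axis: red at 1.071, yellow at 0.221, blue at -0.729 rad counter-clockwise from the plate's +x (red left, blue right seen from the robot)
- pointer_grip (a point): fixed point on the knob's axis at the height to grip it, 42 mm above the bench; axes of the plate. The knob's bar handle is 14 mm thick, 42 mm long and reaches from 20.5 to 52.5 mm above the bench, over a round skirt of diameter 46 mm
- pointer (a joint): angle of the knob in rad, 0 to 2.8, growing clockwise from above. The white line on one end of the bar is the pointer: along the plate's +y at 0, along its +x at 1.571; at the red mark at 0.5, yellow 1.35, blue 2.3. It starts between yellow and blue, turns with slight friction (0.05 N m) and stays where left
- tub_red: closed grey tub with a fixed black lid, starts on the red square; 50 x 50 x 62 mm, straight sides; a 30 mm button on the lid adds 1.5 mm; origin at the centre of its underside, z up. All tubs look alike: one, drawn anew each time, holds a steel slug (0.30 to 0.43 kg in all), the others a plastic one (0.11 kg in all); slugs have 3 mm of play
- place_red (a point): centre of the red square on the rack's top (left, +y of the three seen from the robot), 66 x 66 mm, 12 mm above the bench, 115 mm from the next square
- tub_yellow: closed grey tub with a fixed black lid, starts on the yellow square; 50 x 50 x 62 mm, straight sides; a 30 mm button on the lid adds 1.5 mm; origin at the centre of its underside, z up. All tubs look alike: one, drawn anew each time, holds a steel slug (0.30 to 0.43 kg in all), the others a plastic one (0.11 kg in all); slugs have 3 mm of play
- place_yellow (a point): centre of the yellow square on the rack's top (middle of the three seen from the robot), 66 x 66 mm, 12 mm above the bench, 115 mm from the next square
- tub_blue: closed grey tub with a fixed black lid, starts on the blue square; 50 x 50 x 62 mm, straight sides; a 30 mm button on the lid adds 1.5 mm; origin at the centre of its underside, z up. All tubs look alike: one, drawn anew each time, holds a steel slug (0.30 to 0.43 kg in all), the others a plastic one (0.11 kg in all); slugs have 3 mm of play
- place_blue (a point): centre of the blue square on the rack's top (right, -y of the three seen from the robot), 66 x 66 mm, 12 mm above the bench, 115 mm from the next square
Not all that is in view belongs to the job. Leave any orange look-alike of the tub_blue alone.

How it is judged (in metres and radians):
At the end, for the whole second after the job is handed in: Heavy tub upright (0.1 rad), at rest, flat on the tray floor inside the walls, loading it with over 2 N; the light two upright, at rest, within 20 mm of their own squares; pointer within 0.15 rad of the mark of the emptied square (red 0.5, yellow 1.35, blue 2.3) (((contact force between tray and tub_red above 2 N and angle between each of tub_red, tub_yellow, tub_blue's own z axis and vertical below 0.1 rad and linear speed of each of tub_red, tub_yellow, tub_blue below 0.02 m/s and z of tub_red in the frame of tray_in between -0.006 and 0.006 m and value of joint pointer between 0.35 and 0.65 rad and x of tub_red in the frame of tray_in between -0.036 and 0.036 m and y of tub_red in the frame of tray_in between -0.036 and 0.036 m and distance between tub_yellow and place_yellow below 0.02 m and distance between tub_blue and place_blue below 0.02 m) or (contact force between tray and tub_yellow above 2 N and angle between each of tub_yellow, tub_red, tub_blue's own z axis and vertical below 0.1 rad and linear speed of each of tub_yellow, tub_red, tub_blue below 0.02 m/s and z of tub_yellow in the frame of tray_in between -0.006 and 0.006 m and value of joint pointer between 1.2 and 1.5 rad and x of tub_yellow in the frame of tray_in between -0.036 and 0.036 m and y of tub_yellow in the frame of tray_in between -0.036 and 0.036 m and distance between tub_red and place_red below 0.02 m and distance between tub_blue and place_blue below 0.02 m) or (contact force between tray and tub_blue above 2 N and angle between each of tub_blue, tub_red, tub_yellow's own z axis and vertical below 0.1 rad and linear speed of each of tub_blue, tub_red, tub_yellow below 0.02 m/s and z of tub_blue in the frame of tray_in between -0.006 and 0.006 m and value of joint pointer between 2.15 and 2.45 rad and x of tub_blue in the frame of tray_in between -0.036 and 0.036 m and y of tub_blue in the frame of tray_in between -0.036 and 0.036 m and distance between tub_red and place_red below 0.02 m and distance between tub_yellow and place_yellow below 0.02 m))); the robot touches nothing.
It also fails if it takes over 64 s, if anything falls off the work surface, if the arm or the gripper's body presses on something with over 40 N, if the wrist force passes 120 N, or if a joint passes its speed limit or range.

## Working session

There is one attempt and no reset: what is moved stays moved. The work goes in short steps, Python scripts to look and compute and a tool call to move; the robot and the scene stay as the last step left them, time stands still between calls to the robot, and variables do not carry over. Pictures are saved under pics/ and viewed, at most 10 in all, crops included, and the job is handed in when it is done.

Besides the shell and the picture viewer there is one more tool, called after "Call:" as a command line: name --argument value ..., lists and objects as JSON in quotes. send_rows: Moves the arm, as the interface text tells. Scaled input: -1 to 1 covers 0.5 m each way for a shift and 0.5 rad each way for a turn. Its arguments: {"type":"object","properties":{"deltas":{"type":"array","items":{"type":"array"}},"grip":{"type":"number"},"grip_force":{"type":"number"}},"required":["deltas"]}

```bash
mkdir -p pics; python3 - <<'E'
from workcell import *
import cv2, numpy as np
s=state(); print({k:np.round(v,2).tolist() for k,v in s.items()})
a=grab_frame("top"); b=grab_frame("side")
cv2.imwrite("pics/top.png",a[:,:,::-1]); cv2.imwrite("pics/side.png",b[:,:,::-1])
for n in ("top","side"):
    c=calibration(n); print(n,np.round(c["mtx"],1).tolist(),np.round(c["D"],3),np.round(c["R"],3).tolist(),np.round(c["t"],1))
    for l in ("tub_red","tray","pointer_plate","pointer","rack"):
        for d in trace(n,l): print(l,round(d["p"],2),d["bbox"])
E
```

```text
{'time_s': 0.0, 'qpos': [-78.38, 18.35, 89.71, 0.0, 72.04, -1.15], 'qvel': [0.01, -0.07, -0.08, 0.02, -0.01, -0.09], 'effort': [0.0, -41.25, -23.2, 0.07, 0.05, -0.0], 'ee_pos': [126.95, -560.32, 227.13], 'ee_rot': [-179.9, -0.0, 12.76], 'force': [0.13, 0.16, 0.25], 'torque': [0.01, 0.0, -0.02], 'gripper_force': 0.0, 'gripper_width': 90.77}
top [[394.6, 0.0, 260.7], [0.0, 394.6, 193.2], [0.0, 0.0, 1.0]] [-0.  0.  0.  0.  0.] [[-0.346, -0.938, 0.008], [-0.899, 0.329, -0.29], [0.269, -0.107, -0.957]] [156.2 528.1 949.2]
tub_red 0.58 [186.4, 168.6, 21.7, 26.4]
tray 0.88 [353.2, 151.1, 62.2, 53.7]
tray 0.32 [179.2, 131.4, 118.0, 78.5]
pointer_plate 0.94 [200.7, 220.4, 36.6, 39.2]
pointer_plate 0.43 [186.6, 166.7, 25.4, 28.8]
pointer 0.72 [212.4, 228.2, 12.2, 16.9]
rack 0.64 [176.1, 129.9, 123.0, 73.8]
side [[350.9, 0.0, 258.6], [0.0, 350.9, 185.7], [0.0, 0.0, 1.0]] [-0.079  0.     0.     0.     0.   ] [[0.999, -0.034, 0.002], [-0.017, -0.552, -0.834], [0.029, 0.833, -0.552]] [-541.1   45.7 1138. ]
tub_red 0.71 [277.8, 158.7, 17.5, 22.8]
tray 0.71 [220.4, 264.2, 56.4, 47.6]
pointer_plate 0.66 [229.0, 165.2, 28.3, 11.6]
pointer_plate 0.52 [220.5, 262.3, 56.7, 50.0]
rack 0.67 [269.8, 169.4, 53.9, 62.4]
```

View pics/top.png

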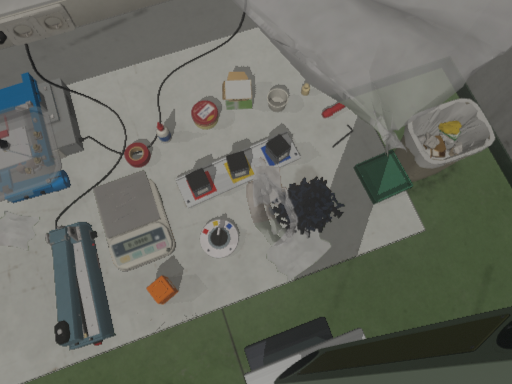

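View pics/side.png

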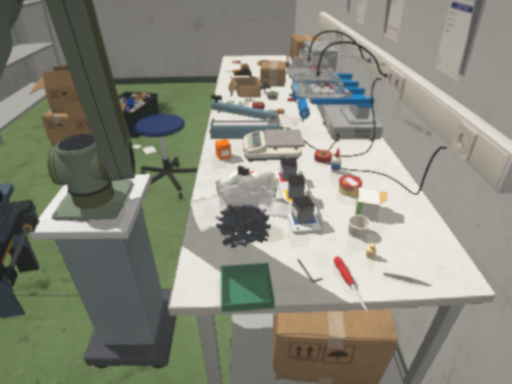

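The top view shows the tubs at about (200,182), (238,165) and (278,150), the pointer at (219,238), and the tray at (383,177). The orange decoy is at (161,290), and there is bag-like clutter at about (290,205). The side view agrees with this, with the tray at (247,287). Next I'll get rough positions from these two views.

```bash
cat > h.py <<'E'
from workcell import *
import cv2, numpy as np
from scipy.spatial.transform import Rotation as Ro
def ray(c,p):
    u=cv2.undistortPoints(np.array([[p]],float),c["mtx"],np.array(c["D"],float)).ravel()
    R=np.array(c["R"]);t=np.array(c["t"]).ravel()
    d=R.T@np.r_[u,1]; return -R.T@t, d/np.linalg.norm(d)
def onz(c,p,z):
    o,d=ray(c,p); return o+d*(z-o[2])/d[2]
def tri(obs):
    A=np.zeros((3,3));b=np.zeros(3)
    rs=[ray(c,p) for c,p in obs]
    for o,d in rs:
        P=np.eye(3)-np.outer(d,d);A+=P;b+=P@o
    X=np.linalg.solve(A,b)
    return X,[round(float(np.linalg.norm(np.cross(X-o,d))),1) for o,d in rs]
def proj(c,X):
    R=np.array(c["R"]);return cv2.projectPoints(np.array(X,float).reshape(-1,3),cv2.Rodrigues(R)[0],np.array(c["t"],float),np.array(c["mtx"]),np.array(c["D"],float))[0].reshape(-1,2)
def move(target,yaw=None):
    """shift/turn in tool axes (normalised totals) from present pose to target, tool down at yaw"""
    s=state();R=Ro.from_euler('xyz',s["ee_rot"],degrees=True)
    sh=R.inv().apply(np.array(target)-s["ee_pos"])/500
    Rt=Ro.from_euler('xyz',[180,0,yaw if yaw is not None else s["ee_rot"][2]],degrees=True)
    tv=(R.inv()*Rt).as_rotvec()/.5
    print("shift",np.round(sh,4),"turn",np.round(tv,3),"from",np.round(s["ee_pos"],1),np.round(s["ee_rot"],2))
E
python3 - <<'E'
from h import *
T=calibration("top");S=calibration("side")
for n,p,z in [("l",(203,176),74),("m",(239,159),74),("r",(279,143),74),("tray",(383,177),12),("ptr",(219,238),14),("orange",(161,290),30),("blackclutter",(313,205),20),("bag",(270,205),30)]:
    print(n,np.round(onz(T,p,z)))
for n,a,b in [("tray",(383,177),(247,287)),("near",(279,145),(304,203)),("far",(203,176),(290,161)),("trayplate ptr",(219,238),(243,171))]:
    X,e=tri([(T,a),(S,b)]);print(n,np.round(X),e)
c=calibration("wrist");s=state();Rw=Ro.from_euler('xyz',s["ee_rot"],degrees=True)
R=np.array(c["R"]);print("cam in tool",np.round(Rw.inv().apply(-R.T@np.array(c["t"])-s["ee_pos"])),np.round((R@Rw.as_matrix()),2).tolist(),np.round(c["mtx"]).tolist())
E
```

```text
l [648.  91.  74.]
m [661. -15.  74.]
r [ 667. -132.   74.]
tray [ 494. -383.   12.]
ptr [488. 105.  14.]
orange [410. 285.  30.]
blackclutter [ 485. -165.   20.]
bag [523. -53.  30.]
tray [ 498. -384.    9.] [3.2, 3.2]
near [ 666. -131.   67.] [1.8, 1.8]
far [648.  91.  81.] [2.9, 2.9]
trayplate ptr [487. 105.  35.] [3.4, 3.4]
cam in tool [  79.    0. -158.] [[-0.0, 1.0, 0.0], [-0.96, -0.0, -0.27], [-0.27, -0.0, 0.96]] [[340.0, 0.0, 257.0], [0.0, 340.0, 188.0], [0.0, 0.0, 1.0]]
```

```bash
python3 -c "
from h import *
move((490,-330,280),0)"
```

```text
shift [ 0.8099 -0.2898 -0.1041] turn [ 0.    -0.     0.446] from [ 127.1 -560.8  228. ] [180.     0.    12.77]
```

Call:
send_rows --deltas '[[[0.04,-0.014,-0.005],[0,0,0]],[[0.08,-0.029,-0.01],[0,0,0]],[[0.08,-0.029,-0.01],[0,0,0]],[[0.08,-0.029,-0.01],[0,0,0]],[[0.08,-0.029,-0.01],[0,0,0]],[[0.08,-0.029,-0.01],[0,0,0]],[[0.08,-0.029,-0.01],[0,0,0]],[[0.08,-0.029,-0.01],[0,0,0]],[[0.08,-0.029,-0.01],[0,0,0]],[[0.08,-0.029,-0.01],[0,0,0]]]'

```text
time_s: 1.6
ee_pos: [468.6, -341.6, 275.9]
ee_rot: [180.0, -0.0, 12.8]
force: [1.1, -0.7, 0.3]
gripper_width: 91.3
gripper_force: 0.0
```

Call:
send_rows --deltas '[[[0.05,-0.02,-0.009],[0,0,0]],[[0,0,0],[0,0,0.223]],[[0,0,0],[0,0,0.223]],[[0,0,0],[0,0,0]]]'

```text
time_s: 2.0
ee_pos: [489.7, -327.2, 279.9]
ee_rot: [180.0, 0.0, 0.0]
force: [0.5, -0.3, 0.1]
gripper_width: 91.2
gripper_force: 0.0
```

```bash
python3 - <<'E'
from h import *
import pickle
s=state();c=calibration("wrist");a=grab_frame("wrist");cv2.imwrite("pics/w1.png",a[:,:,::-1])
D={}
print(s["time_s"],np.round(s["ee_pos"],1),np.round(s["ee_rot"],2))
for d in trace("wrist","tray"):
    print(d["p"],d["bbox"])
    m=d["pixels"].astype(np.uint8);k=max(cv2.findContours(m,0,2)[0],key=cv2.contourArea)
    r=cv2.minAreaRect(k); print(r)
    w=np.array([onz(c,p,25)[:2] for p in k[:,0,:].astype(float)],np.float32);print(cv2.minAreaRect(w))
pickle.dump(c,open("c1.pkl","wb"))
move((610,-10,320),0)
E
```

```text
2.0 [ 489.7 -327.2  279.9] [1.8e+02 1.0e-02 4.0e-02]
0.95 [251.9, 98.9, 99.0, 103.5]
((302.34515380859375, 147.17698669433594), (96.7186279296875, 99.51242065429688), 86.18592071533203)
((501.578369140625, -381.5060729980469), (119.94269561767578, 119.60887908935547), 3.7342941761016846)
shift [ 0.2425 -0.6345 -0.0802] turn [0.    0.    0.004] from [ 489.4 -327.5  279.9] [1.8e+02 0.0e+00 1.1e-01]
```

View pics/w1.png

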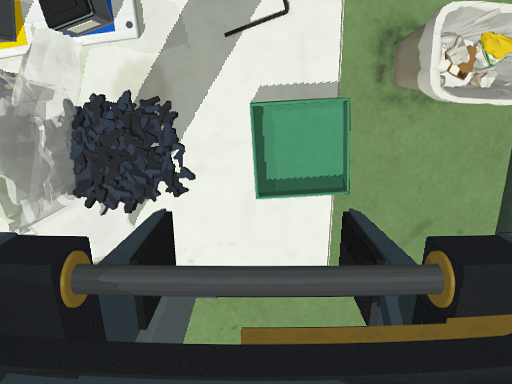

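The wrist view shows the tray at about (301,148), measuring 120 x 120 mm at world (501.5,-381.5). That matches the top view, and its height is consistent. Now for the rack and pointer.

```bash
python3 -c "
from h import *
move((510,-40,350),0)"
```

```text
shift [ 0.0424 -0.5749 -0.1402] turn [0.    0.    0.004] from [ 489.4 -327.5  279.9] [1.8e+02 0.0e+00 1.1e-01]
```

Call:
send_rows --deltas '[[[0.005,-0.07,-0.02],[0,0,0]],[[0.005,-0.09,-0.02],[0,0,0]],[[0.005,-0.09,-0.02],[0,0,0]],[[0.005,-0.09,-0.02],[0,0,0]],[[0.005,-0.09,-0.02],[0,0,0]],[[0.005,-0.09,-0.02],[0,0,0]],[[0.005,-0.055,-0.02],[0,0,0]],[[0,0,0],[0,0,0]],[[0,0,0],[0,0,0]]]'

```text
time_s: 3.0
ee_pos: [506.9, -40.1, 350.0]
ee_rot: [180.0, -0.0, 0.1]
force: [0.2, -0.6, 0.3]
gripper_width: 91.4
gripper_force: 0.0
```

```bash
cat > look.py <<'E'
from h import *
import pickle,sys
n=sys.argv[1]
s=state();c=calibration("wrist");a=grab_frame("wrist");cv2.imwrite(f"pics/{n}.png",a[:,:,::-1])
print(s["time_s"],np.round(s["ee_pos"],1),np.round(s["ee_rot"],2))
D={"c":c,"img":a}
for l in ("tub_red","pointer_plate","pointer","rack"):
    D[l]=trace("wrist",l)
    for d in D[l]: print(l,round(d["p"],2),d["bbox"])
pickle.dump(D,open(n+".pkl","wb"))
E
python3 look.py w2
```

```text
3.0 [506.9 -40.1 350. ] [ 1.7995e+02 -1.0000e-02  1.0000e-01]
tub_red 0.81 [112.0, 16.8, 54.8, 50.6]
tub_red 0.15 [437.1, 111.8, 72.0, 88.1]
pointer_plate 0.91 [122.0, 123.0, 72.2, 66.2]
pointer 0.38 [120.9, 123.1, 75.5, 67.0]
rack 0.63 [102.0, 0.0, 257.0, 81.6]
```

View pics/w2.png

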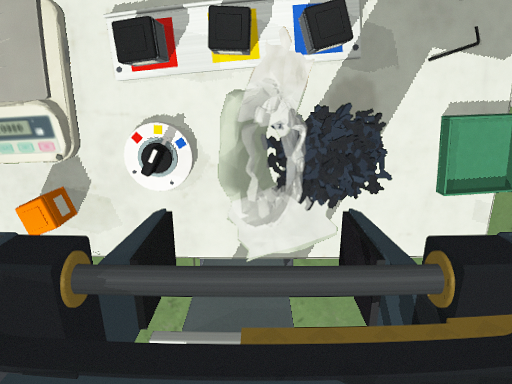

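The wrist view shows the tub lids at about (138,38), (230,27) and (326,20), and the pointer at (157,158). The orange decoy is at (45,210) and the bag and black heap are near (300,150). I'll take a second view shifted in +y and +x.

Call:
send_rows --deltas '[[[0.01,-0.06,0],[0,0,0]],[[0.02,-0.09,0],[0,0,0]],[[0.02,-0.09,0],[0,0,0]],[[0.02,-0.04,0],[0,0,0]],[[0,0,0],[0,0,0]],[[0,0,0],[0,0,0]]]'

```text
time_s: 3.85
ee_pos: [542.0, 99.3, 349.4]
ee_rot: [179.9, 0.1, -0.0]
force: [-0.7, -0.2, -0.3]
gripper_width: 90.7
gripper_force: 0.0
```

```bash
python3 look.py w3; python3 - <<'E'
import cv2,numpy as np
a=cv2.imread("pics/w2.png")[0:200,90:370];b=cv2.imread("pics/w3.png")[0:200,180:460]
cv2.imwrite("pics/crop.png",np.vstack([cv2.resize(x,None,fx=2.1*0.714*1,fy=1.5,interpolation=cv2.INTER_CUBIC) if 0 else cv2.resize(x,(420,300),interpolation=cv2.INTER_CUBIC) for x in(a,b)]))
a=cv2.imread("pics/w2.png")[118:195,118:198];b=cv2.imread("pics/w3.png")
cv2.imwrite("pics/w3v.png",b[0:200])
E
```

```text
3.85 [542.   99.3 349.4] [ 1.7994e+02  7.0000e-02 -2.0000e-02]
tub_red 0.93 [225.2, 44.8, 41.4, 44.3]
pointer_plate 0.67 [207.2, 18.7, 247.6, 82.2]
pointer_plate 0.65 [214.3, 146.7, 72.4, 64.2]
pointer 0.62 [237.1, 162.4, 32.9, 36.7]
rack 0.8 [203.8, 19.0, 251.1, 85.8]
rack 0.75 [234.0, 163.7, 34.4, 34.1]
```

View pics/w3.png

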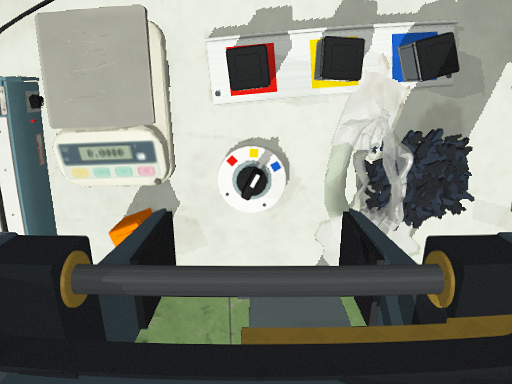

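The second view shows the lids at about (250,67), (341,57) and (432,54), and the pointer at (252,180). I'll enlarge the rack and knob.

```bash
python3 - <<'E'
import cv2,numpy as np
a=cv2.imread("pics/w2.png");b=cv2.imread("pics/w3.png")
f=lambda x:cv2.resize(x,None,fx=3,fy=3,interpolation=cv2.INTER_NEAREST)
r1=f(a[0:84,100:366]);r2=f(b[18:104,200:466])
print(r1.shape,r2.shape)
cv2.imwrite("pics/crop.png",np.vstack([r1,r2]))
cv2.imwrite("pics/k.png",cv2.resize(np.hstack([a[120:195,118:198],b[142:217,210:290]]),None,fx=5,fy=5,interpolation=cv2.INTER_CUBIC))
E
```

```text
(252, 798, 3) (258, 798, 3)
```

View pics/crop.png

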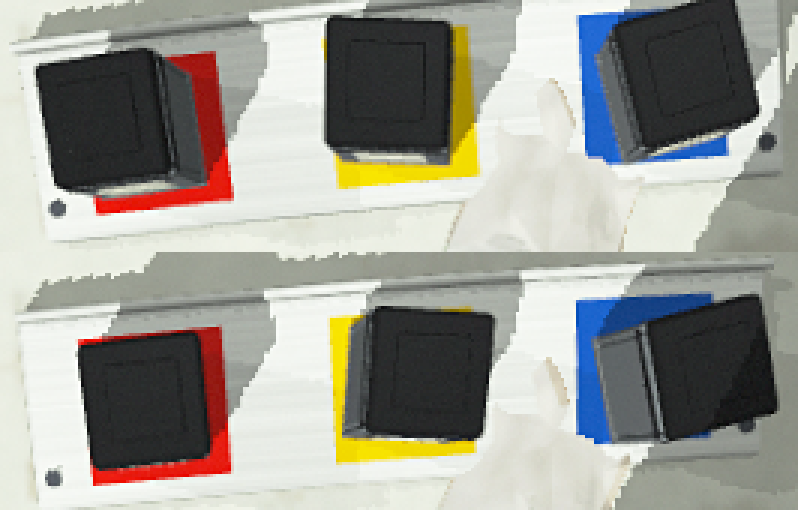

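View pics/k.png

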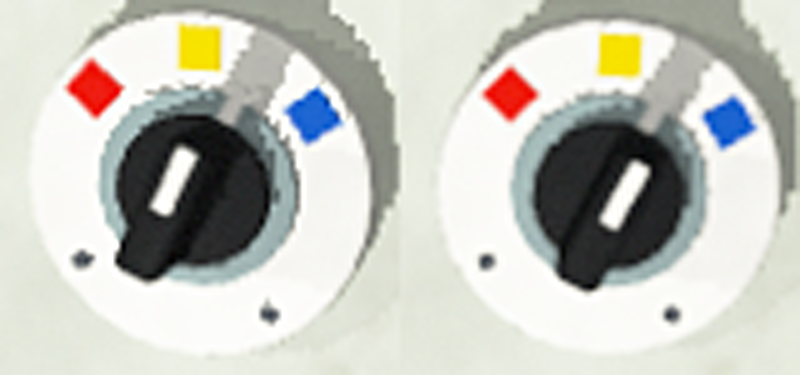

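The crops show the three lids clearly, with the blue one turned by about 15°. The red and yellow tubs are nearly square to the rack. On the knob, the line end points between yellow and blue. Next I'll segment these and triangulate.

```bash
python3 - <<'E'
from h import *
import pickle
V=[pickle.load(open(n+".pkl","rb")) for n in("w2","w3")]
seeds={"red":[(134,40),(248,68)],"yel":[(229,28),(342,59)],"blu":[(328,24),(436,58)]}
def hull(m): return cv2.convexHull(np.vstack([m]))
for n,ss in seeds.items():
    rs=[]
    for D,p in zip(V,ss):
        g=cv2.cvtColor(D["img"],cv2.COLOR_RGB2GRAY)
        m=cv2.morphologyEx((g<48).astype(np.uint8),cv2.MORPH_OPEN,np.ones((3,3)))
        l=cv2.connectedComponents(m,connectivity=4)[1];k=np.argwhere(l==l[p[1],p[0]])[:,::-1].astype(float)
        pts=cv2.convexHull(k.astype(np.float32))[:,0]
        w=np.array([onz(D["c"],q,74)[:2] for q in pts],np.float32)
        r=cv2.minAreaRect(w);c=proj(D["c"],[[*r[0],74]])[0]
        rs.append((D["c"],c));print(n,"lid@74",np.round(r[0],1),np.round(r[1],1),round(r[2],1))
    X,e=tri(rs);print("  tri",np.round(X,1),e)
hsvr={"red":lambda h:(h<8)|(h>172),"yel":lambda h:(h>20)&(h<35),"blu":lambda h:(h>105)&(h<125)}
for n,f in hsvr.items():
    mk=[];
    for i,D in enumerate(V):
        h=cv2.cvtColor(D["img"],cv2.COLOR_RGB2HSV)
        m=(f(h[...,0])&(h[...,1]>150)&(h[...,2]>80)).astype(np.uint8)
        bb=[d for d in D["pointer_plate"] if d["bbox"][1]>100][0]["bbox"]
        x,y,w,hh=map(int,bb);mm=np.zeros_like(m);mm[y:y+hh,x:x+w]=m[y:y+hh,x:x+w]
        q=np.argwhere(mm)[:,::-1].mean(0);mk.append((D["c"],q))
        sq=m.copy();sq[105:]=0
        k=np.argwhere(cv2.morphologyEx(sq,cv2.MORPH_OPEN,np.ones((2,2))))[:,::-1]
        w=np.array([onz(D["c"],p,12)[:2] for p in k.astype(float)],np.float32);r=cv2.minAreaRect(w)
        print(n,"square@12",np.round(r[0],1),np.round(r[1],1),round(r[2],1))
    X,e=tri(mk);print("  mark",np.round(X,1),e,[np.round(onz(*o,14),1) for o in mk])
E
```

```text
red lid@74 [650.6 109.3] [49.4 49.3] 6.1
red lid@74 [651.  110.1] [49.8 49.3] 6.3
  tri [651.1 110.2  71.2] [0.1, 0.1]
yel lid@74 [662.   -6.9] [48.6 49.2] 88.6
yel lid@74 [661.9  -4.9] [49.2 49.9] 87.3
  tri [662.7  -6.4  68.4] [0.3, 0.3]
blu lid@74 [ 667.8 -125.5] [50.5 48.6] 16.7
blu lid@74 [ 667.9 -124.8] [51.  49.9] 15.4
  tri [ 668.2 -126.    71.7] [0.1, 0.1]
red square@12 [651.3 105.4] [65.7 65.1] 4.9
red square@12 [651.1 105.3] [65.4 64.9] 5.1
  mark [523.6 136.9  14.9] [0.1, 0.1] [array([523.6, 137.1,  14. ]), array([523.3, 137. ,  14. ])]
yel square@12 [661.   -9.2] [64.7 64.9] 5.1
yel square@12 [660.9  -9.3] [65.  64.7] 4.5
  mark [535.2 104.4  15.3] [0.1, 0.1] [array([535. , 104.9,  14. ]), array([535.1, 104.4,  14. ])]
blu square@12 [ 671.5 -123.6] [65.3 64.2] 4.7
blu square@12 [ 671.3 -123.8] [65.4 64.1] 4.5
  mark [515.3  72.1  15.1] [0.1, 0.1] [array([515.3,  72.3,  14. ]), array([515. ,  72.1,  14. ])]
```

```bash
python3 - <<'E'
from h import *
import pickle
from scipy.optimize import least_squares
V=[pickle.load(open(n+".pkl","rb")) for n in("w2","w3")];c2,c3=V[0]["c"],V[1]["c"]
M=np.array([[523.4,137],[535.1,104.6],[515.2,72.2]]);a=np.array([1.071,.221,-.729])
f=lambda p:(p[:2]+41.5*np.c_[np.cos(a+p[2]),np.sin(a+p[2])]-M).ravel()
r=least_squares(f,[490,105,0]);print("plate",np.round(r.x,3),np.round(r.fun,2))
# white line ends in k.png (scale5)
for nm,c,o,pts in(("w2",c2,(118,120),[(185,152),(162,212)]),("w3",c3,(210-80,142),[(638,165),(611,224)])):
    P=[onz(c,(x/5+o[0],y/5+o[1]),52.5)[:2] for x,y in pts];d=P[0]-P[1]
    print(nm,np.round(P,1).tolist(),"line world ang",round(np.degrees(np.arctan2(d[1],d[0])),1))
X,e=tri([(c2,(284,27)),(c3,(384.3,53.3))]);print("bag tip",np.round(X),e)
X,e=tri([(c2,(277,122)),(c3,(376,148))]);print("bag dark",np.round(X),e)
move((651,110,130),6)
E
```

```text
plate [ 4.93713e+02  1.07821e+02 -2.97000e-01] [-0.   -0.18 -0.01  0.06  0.01  0.12]
w2 [[510.3, 98.9], [493.7, 106.6]] line world ang -24.9
w3 [[510.5, 98.5], [493.7, 106.1]] line world ang -24.0
bag tip [674. -77.  17.] [1.2, 1.2]
bag dark [547. -67.  41.] [0.3, 0.3]
shift [ 0.2182 -0.0229  0.4404] turn [ 0.001 -0.001 -0.213] from [541.8  98.8 350.2] [ 1.7999e+02 -2.0000e-02 -1.1000e-01]
```

Everything is consistent: lids at about 71 mm, marks at about 15 mm, and the plate centre at (493.7,107.8) with yaw -17°. The knob is at about 1.70 rad. I'll go to the red tub.

Call:
send_rows --deltas '[[[0.02,-0.002,0.04],[0,0,0]],[[0.04,-0.004,0.08],[0,0,0]],[[0.05,-0.005,0.08],[0,0,0]],[[0.05,-0.005,0.08],[0,0,0]],[[0.04,-0.005,0.08],[0,0,0]],[[0.018,-0.002,0.06],[0,0,-0.213]],[[0,0,0],[0,0,0]],[[0,0,0],[0,0,0]]]'

```text
time_s: 4.9
ee_pos: [651.0, 110.9, 140.4]
ee_rot: [180.0, 0.0, 5.9]
force: [-0.6, -0.1, 0.3]
gripper_width: 91.4
gripper_force: 0.0
```

```bash
python3 -c "
from h import *
move((651,110,53),6);print(state()['time_s'],state()['force'])"
```

```text
shift [-1.000e-04  1.800e-03  1.748e-01] turn [ 0.     0.001 -0.003] from [651.  110.9 140.4] [1.7999e+02 3.0000e-02 5.9300e+00]
4.9 [-0.5640406  -0.12915134  0.29944751]
```

Call:
send_rows --deltas '[[[0,0.002,0.05],[0,0,0]],[[0,0,0.07],[0,0,0]],[[0,0,0.04],[0,0,0]],[[0,0,0.015],[0,0,0]],[[0,0,0],[0,0,0]]]'

```text
time_s: 5.4
ee_pos: [651.6, 110.4, 53.9]
ee_rot: [-180.0, -0.1, 6.0]
force: [0.4, 0.3, 0.0]
gripper_width: 91.3
gripper_force: 0.0
```

Call:
send_rows --deltas '[[[0,0,0],[0,0,0]],[[0,0,0],[0,0,0]],[[0,0,0],[0,0,0]],[[0,0,0],[0,0,0]],[[0,0,0],[0,0,0]],[[0,0,0],[0,0,0]]]' --grip 0.6 --grip_force 20

```text
time_s: 6.0
ee_pos: [651.2, 110.5, 52.6]
ee_rot: [-180.0, -0.0, 6.1]
force: [-0.3, -0.1, 0.1]
gripper_width: 50.1
gripper_force: 20.0
```

Call:
send_rows --deltas '[[[0,0,-0.02],[0,0,0]],[[0,0,-0.04],[0,0,0]],[[0,0,-0.02],[0,0,0]],[[0,0,0],[0,0,0]],[[0,0,0],[0,0,0]],[[0,0,0],[0,0,0]],[[0,0,0],[0,0,0]]]'

```text
time_s: 6.7
ee_pos: [650.5, 110.4, 91.4]
ee_rot: [180.0, 0.1, 6.1]
force: [0.1, 0.5, -3.7]
gripper_width: 49.6
gripper_force: 20.0
```

```bash
python3 -c "
from h import *
print(state()['force'],state()['effort'])
move((501.5,-381.5,200),4)"
```

```text
[ 0.11809716  0.49739971 -3.66538646] [ 6.45842501e-04 -5.36531603e+01 -2.22018367e+01  2.79525417e-02
 -6.01394218e-02 -2.93320581e-04]
shift [-0.4012  0.9466 -0.2162] turn [0.    0.004 0.073] from [650.5 110.4  91.4] [1.7999e+02 1.1000e-01 6.0900e+00]
```

The load is 3.7 N, about 0.37 kg, so the red tub is the heavy one. I'll carry it to the tray.

Call:
send_rows --deltas '[[[0,0,-0.05],[0,0,0]],[[0,0,-0.08],[0,0,0]],[[-0.01,0.02,-0.06],[0,0,0]],[[-0.03,0.06,-0.026],[0,0,0]],[[-0.031,0.075,0],[0,0,0]],[[-0.031,0.075,0],[0,0,0]],[[-0.031,0.075,0],[0,0,0]],[[-0.031,0.075,0],[0,0,0]],[[-0.031,0.075,0],[0,0,0]],[[-0.031,0.075,0],[0,0,0]]]' --grip_force 30

```text
time_s: 7.7
ee_pos: [566.0, -166.4, 200.0]
ee_rot: [-180.0, 0.0, 6.1]
force: [1.4, -0.1, -3.7]
gripper_width: 50.3
gripper_force: 30.0
```

Call:
send_rows --deltas '[[[-0.031,0.075,0],[0,0,0]],[[-0.031,0.075,0],[0,0,0]],[[-0.031,0.075,0],[0,0,0]],[[-0.031,0.075,0],[0,0,0]],[[-0.031,0.075,0],[0,0,0]],[[-0.02,0.042,0],[0,0,0.073]],[[0,0,0],[0,0,0]],[[0,0,0],[0,0,0]],[[0,0,0],[0,0,0]]]'

```text
time_s: 8.6
ee_pos: [502.1, -380.7, 200.1]
ee_rot: [-179.9, 0.0, 4.0]
force: [-0.5, 0.3, -3.0]
gripper_width: 49.9
gripper_force: 30.0
```

```bash
python3 -c "
from h import *
print(state()['force'])
move((501.5,-381.5,47),4)"
```

```text
[-0.51869431  0.29607789 -3.02144009]
shift [-0.0012  0.0019  0.3061] turn [-0.002  0.001  0.002] from [ 502.1 -380.7  200.1] [-1.7994e+02  3.0000e-02  4.0500e+00]
```

Call:
send_rows --deltas '[[[-0.001,0.002,0.04],[0,0,0]],[[0,0,0.07],[0,0,0]],[[0,0,0.08],[0,0,0]],[[0,0,0.07],[0,0,0]],[[0,0,0.03],[0,0,0]],[[0,0,0.012],[0,0,0]],[[0,0,0.006],[0,0,0]],[[0,0,0.002],[0,0,0]],[[0,0,0],[0,0,0]]]'

```text
time_s: 9.5
ee_pos: [502.4, -382.9, 46.7]
ee_rot: [179.9, -0.1, 4.0]
force: [-0.6, 0.2, -3.9]
gripper_width: 49.3
gripper_force: 30.0
```

Call:
send_rows --deltas '[[[0,0,0.001],[0,0,0]],[[0,0,0.002],[0,0,0]],[[0,0,0],[0,0,0]]]'

```text
time_s: 9.8
ee_pos: [502.0, -382.9, 44.6]
ee_rot: [179.9, -0.1, 4.0]
force: [-0.0, -0.2, -1.5]
gripper_width: 49.7
gripper_force: 30.0
```

Contact has begun. I'll lower slightly more, release and rise.

Call:
send_rows --deltas '[[[0,0,0.001],[0,0,0]],[[0,0,0],[0,0,0]]]'

```text
time_s: 10.0
ee_pos: [502.0, -383.0, 44.6]
ee_rot: [179.9, -0.1, 4.0]
force: [-2.0, 1.2, 4.5]
gripper_width: 49.8
gripper_force: 30.0
```

Call:
send_rows --deltas '[[[0,0,0],[0,0,0]],[[0,0,0],[0,0,0]],[[0,0,0],[0,0,0]],[[0,0,0],[0,0,0]],[[0,0,0],[0,0,0]]]' --grip 0.1

```text
time_s: 10.5
ee_pos: [501.6, -382.6, 43.3]
ee_rot: [-180.0, 0.0, 4.0]
force: [0.0, -0.1, 0.4]
gripper_width: 81.7
gripper_force: 0.0
```

Call:
send_rows --deltas '[[[0,0,-0.03],[0,0,0]],[[0,0,-0.07],[0,0,0]],[[0,0,-0.09],[0,0,0]],[[0,0,-0.09],[0,0,0]],[[0,0,-0.09],[0,0,0]],[[-0.05,0,-0.04],[0,0,0]],[[-0.05,0,0],[0,0,0]],[[0,0,0],[0,0,0]],[[0,0,0],[0,0,0]]]'

```text
time_s: 11.4
ee_pos: [451.6, -386.1, 248.5]
ee_rot: [180.0, -0.0, 4.0]
force: [0.1, 0.5, -1.1]
gripper_width: 81.6
gripper_force: 0.0
```

```bash
python3 - <<'E'
from h import *
s=state();c=calibration("wrist");a=grab_frame("wrist");cv2.imwrite("pics/w4.png",a[:,:,::-1])
print(s["time_s"],s["force"])
for z,X in((25,(501.5,-381.5)),(66,(502,-383))): print(proj(c,[[*X,z]]))
for d in trace("wrist","tub_red"):print(d["p"],d["bbox"])
# pointer: line world angle now -24.5deg, axis (493.7,107.8)
move((493.7,107.8,200),4)
E
```

```text
11.4 [ 0.13694787  0.47080697 -1.11205868]
[[256.05714557 119.44648914]]
[[257.4827251  122.19809527]]
0.85 [231.0, 94.9, 53.4, 55.5]
shift [ 0.1518 -0.9793  0.0963] turn [-0.001  0.     0.   ] from [ 452.2 -386.   247.9] [-1.7997e+02  1.0000e-02  4.0100e+00]
```

View pics/w4.png

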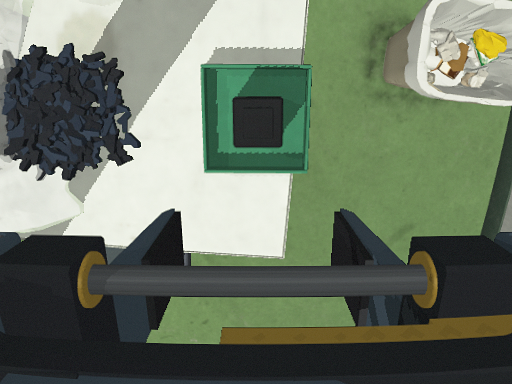

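The tub stands upright in the middle of the tray at about (258,121). Next, the pointer.

Call:
send_rows --deltas '[[[0.006,-0.04,0],[0,0,0]],[[0.014,-0.09,0],[0,0,0]],[[0.014,-0.09,0.005],[0,0,0]],[[0.014,-0.09,0.01],[0,0,0]],[[0.014,-0.09,0.01],[0,0,0]],[[0.014,-0.09,0.01],[0,0,0]],[[0.014,-0.09,0.01],[0,0,0]],[[0.014,-0.09,0.01],[0,0,0]],[[0.014,-0.09,0.01],[0,0,0]],[[0.014,-0.09,0.01],[0,0,0]]]'

```text
time_s: 12.5
ee_pos: [487.3, 45.6, 210.5]
ee_rot: [-180.0, 0.0, 4.1]
force: [-0.6, 0.0, -0.1]
gripper_width: 82.1
gripper_force: 0.0
```

Call:
send_rows --deltas '[[[0.014,-0.09,0.01],[0,0,0]],[[0.006,-0.039,0.01],[0,0,0]],[[0,0,0],[0,0,0.25]],[[0,0,0],[0,0,0.25]],[[0,0,0],[0,0,0.25]],[[0,0,0],[0,0,0.245]],[[0,0,0],[0,0,0]],[[0,0,0],[0,0,0]]]'

```text
time_s: 13.3
ee_pos: [493.0, 108.3, 200.7]
ee_rot: [180.0, 0.0, -24.3]
force: [-0.1, -0.2, 0.7]
gripper_width: 81.9
gripper_force: 0.0
```

```bash
python3 -c "
from h import *
move((493.7,107.8,38),-24.5);print(state()['qpos'])"
```

```text
shift [2.000e-03 2.000e-04 3.253e-01] turn [0.    0.001 0.007] from [493.  108.3 200.7] [ 1.7999e+02  4.0000e-02 -2.4310e+01]
[1.10751480e+01 1.31779962e+01 1.01064231e+02 1.49934376e-02
 6.57959071e+01 1.25379846e+02]
```

Call:
send_rows --deltas '[[[0.002,0,0.05],[0,0,0]],[[0,0,0.08],[0,0,0]],[[0,0,0.08],[0,0,0]],[[0,0,0.06],[0,0,0]],[[0,0,0.035],[0,0,0]],[[0,0,0.02],[0,0,0]],[[0,0,0],[0,0,0]],[[0,0,0],[0,0,0]]]'

```text
time_s: 14.1
ee_pos: [495.0, 107.3, 39.1]
ee_rot: [-180.0, -0.1, -24.5]
force: [-0.5, -0.2, -0.5]
gripper_width: 82.1
gripper_force: 0.0
```

Call:
send_rows --deltas '[[[0,0,0],[0,0,0]],[[0,0,0],[0,0,0]],[[0,0,0],[0,0,0]],[[0,0,0],[0,0,0]],[[0,0,0],[0,0,0]],[[0,0,0],[0,0,0]],[[0,0,0],[0,0,0]],[[0,0,0],[0,0,0]]]' --grip 0.95 --grip_force 15

```text
time_s: 14.9
ee_pos: [494.3, 107.1, 38.4]
ee_rot: [180.0, 0.0, -24.5]
force: [-0.1, 0.4, -0.5]
gripper_width: 20.9
gripper_force: 0.0
```

Still closing, so I'll wait and then turn.

Call:
send_rows --deltas '[[[0,0,0],[0,0,0]],[[0,0,0],[0,0,0]],[[0,0,0],[0,0,0]]]'

```text
time_s: 15.2
ee_pos: [494.3, 106.5, 38.4]
ee_rot: [179.9, -0.0, -24.5]
force: [0.3, -5.3, 0.5]
gripper_width: 13.8
gripper_force: 15.0
```

Call:
send_rows --deltas '[[[0,0,0],[0,0,-0.1]],[[0,0,0],[0,0,-0.26]],[[0,0,0],[0,0,-0.26]],[[0,0,0],[0,0,-0.26]],[[0,0,0],[0,0,-0.26]],[[0,0,0],[0,0,-0.26]],[[0,0,0],[0,0,-0.26]],[[0,0,0],[0,0,-0.26]],[[0,0,0],[0,0,-0.26]],[[0,0,0],[0,0,-0.22]]]'

```text
time_s: 16.2
ee_pos: [493.8, 109.4, 38.4]
ee_rot: [-179.8, -0.1, 44.4]
force: [-2.8, 7.5, 1.2]
gripper_width: 14.1
gripper_force: 15.0
```

Call:
send_rows --deltas '[[[0,0,0],[0,0,0]],[[0,0,0],[0,0,0]],[[0,0,0],[0,0,0]]]'

```text
time_s: 16.5
ee_pos: [493.8, 109.4, 38.4]
ee_rot: [-179.8, -0.1, 44.1]
force: [-1.6, 8.2, 0.1]
gripper_width: 13.9
gripper_force: 15.0
```

Call:
send_rows --deltas '[[[0,0,0],[0,0,0]],[[0,0,0],[0,0,0]],[[0,0,0],[0,0,0]],[[0,0,0],[0,0,0]]]' --grip 0.4

```text
time_s: 16.9
ee_pos: [494.3, 107.0, 38.4]
ee_rot: [180.0, -0.0, 44.2]
force: [-0.9, -0.6, -0.7]
gripper_width: 42.9
gripper_force: 0.0
```

Call:
send_rows --deltas '[[[0,0,-0.04],[0,0,0]],[[0,0,-0.09],[0,0,0]],[[0,0,-0.09],[0,0,0]],[[0,0,-0.09],[0,0,0.2]],[[0,0,-0.09],[0,0,0.28]],[[0,0,-0.08],[0,0,0.28]],[[0,0,0],[0,0,0.28]],[[0,0,0],[0,0,0.28]],[[0,0,0],[0,0,0.22]],[[0,0,0],[0,0,0]]]'

```text
time_s: 17.9
ee_pos: [494.2, 106.9, 278.4]
ee_rot: [180.0, -0.0, 0.1]
force: [-0.3, 0.0, 0.2]
gripper_width: 54.5
gripper_force: 0.0
```

```bash
python3 look.py w5; python3 - <<'E'
from h import *
import pickle
D=pickle.load(open("w5.pkl","rb"));c=D["c"];q=proj(c,[[493.7,107.8,14]])[0];print(q)
t=np.radians(44.3);print("expected line end px",proj(c,[[493.7+18*np.cos(t),107.8+18*np.sin(t),52.5]]))
x,y=map(int,q);a=D["img"][max(0,y-40):y+40,x-40:x+40,::-1]
ov=cv2.resize(a,None,fx=5,fy=5,interpolation=cv2.INTER_CUBIC)
top=grab_frame("top")[110:280,150:420,::-1]
cv2.imwrite("pics/fin.png",np.hstack([ov,cv2.resize(top,(int(270*1.45),400))]))
print(x,y,a.shape)
E
```

```text
17.9 [494.2 106.9 278.4] [ 1.8e+02 -0.0e+00  1.3e-01]
pointer_plate 0.76 [214.8, 116.7, 80.6, 81.5]
pointer 0.7 [237.1, 143.8, 39.9, 33.8]
rack 0.58 [205.6, 0.0, 289.0, 66.4]
[256.53391079 157.43836558]
expected line end px [[245.47632795 152.5593564 ]]
256 157 (80, 80, 3)
```

View pics/fin.png

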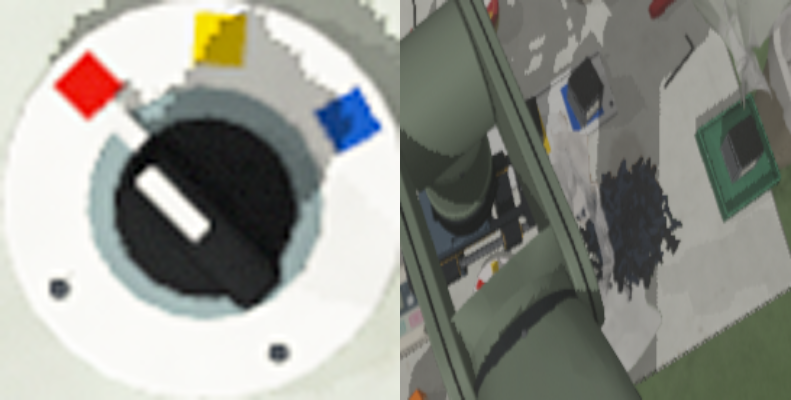

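The line points at red, running from (202,235) to (145,178) in the crop. The heavy tub stands in the tray, and the arm touches nothing.

```bash
python3 -c "
from h import *
print(job_done())"
```

```text
the job is handed in; nothing more can be done
None
```

I found the red tub to be the heavy one (about 0.37 kg), stood it upright in the green tray, turned the pointer to red, left the two light tubs untouched and handed the job in at about 18 s; no verdict was returned.

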